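Infuser into the teapot, lid off for the water

ROBOT

A 6-joint arm with a two-finger parallel gripper is mounted at the origin on a cart in front of the work surface, level with it; the furniture and walls round the work are solid. World frame = base frame: x ahead of the robot, y to its left, z up, the work surface at z = 0. Lengths are in m, angles in rad, forces in N, time in s.
With the tool pointing down it reaches from about 0.35 to 0.875 m from the base axis. Payload 4.2 kg.
Tool frame: the origin (TCP) lies midway between the tips of the shut fingers; the grasp point (between the pads) lies arm.grip_depth behind it (arm.grip_depth is the distance from the TCP to the grasp point, in m); z points along the fingers, x is the direction in which the jaws open and shut, and the axes are right-handed (so a half turn about z gives the same grasp; the last joint's range is limited). The gripper opens to 85 mm and grips with 20 to 120 N. Pads are 22 mm wide; open, the fingers measure 114 mm over their backs; the gripper's body (76 mm by 85 mm) begins 54 mm behind the grasp point. The pads swing forward as they close: fully open they stand 13 mm farther back than shut.
Start: joints at [1.423, 0.385, 0.008, 0, -1.194, -0.259], TCP at [0.247, 0.574, 0.231] pointing down, gripper open.
Joint ranges: [-3.14, 3.14], [-1.21, 2.06], [-1.07, 1.41], [-3.16, 2.05], [-2.99, -0.16], [-3.1, 3.1]. Speed limits (rad/s): [2.79, 2.79, 3.14, 3.14, 3.14, 3.14].

INTERFACE

Orientations are given as a unit quaternion [x, y, z, w].
In Python, from cell import read_state, optics, arm gives the robot as it stands. The module is installed in compiled form; this text tells all that it offers.
- The arm moves only by the tool play_rows, never from a script. Its argument "steps" is a list that holds one entry, the list of rows, each a list of 7 numbers: the shift along the tool's x, y, z in cm, then the turn, a rotation vector about the tool's x, y, z in degrees, then the opening in per cent of the stroke, from 0 (shut) to 100 (fully open). In form: [[[dx, dy, dz, rx, ry, rz, claw], ...]]. A call has 1 to 20 rows; each row shifts and turns the commanded pose from where the row before left it, along the tool's axes as they then stand; what a row does not reach is not made up. A row lasts 1/10 s, in which the tool goes at most 50 mm and 8.59 degrees, less where a joint would pass 70% of its speed; a pose out of reach is approached as far as the arm can. A call with a gripper value outside its range is refused whole. The fingers move at their own pace and stop on an object; the grip force is fixed at half the most. Time passes only in rows, so rows that do not move let the fingers close. It gives the time, the measured TCP pose, the force and the opening at its end, in the units of the state.
- read_state(): the state, without advancing time (a new reading comes with each control period).
- optics.grab_frame(name): name is "scene" or "top" or "wrist"; returns a dict with "frame" (420x560x3 uint8, red, green, blue), "camera_matrix" (3x3 intrinsics, pixels), "R" (3x3) and "t" (3): a world point X has camera coordinates R X + t. Camera axes: x right, y down, z forward; pixel columns grow to the right and rows downward; lengths in m; the calibration is good to about 2 mm. A picture is of the moment at which its call begins. There is no depth.
- arm.sign_off(): hands the job in, once; it reports no verdict.
The state is a dict: "t": time; "joint_positions": joint angles; "dq": joint speeds; "tau": joint torques, N m; "eef_pos": TCP position; "eef_rot": TCP orientation; "ft_force": force on the tool from outside, world axes, zero at the start; "wrist_torque": the same for the moment, N m; "grip_width": finger opening in m.
Only numpy, scipy, OpenCV 4.12 (cv2) and the standard library are available. Lean on these libraries where they do the work, as an engineer would, in place of code of your own. Each camera call takes 0.05 s, during which the arm holds its last target.

TASK

Get the teapot ready for brewing: pick up the strainer infuser by its steel collar with its little lid still on it, lower it gently into the mouth of the teapot until its flange rests all round on the neck, and let go of it. Then take the lid alone by its wooden knob and lift it off, leaving the infuser sitting undisturbed in the pot, and finish while still holding the lid up level, well above the worktop and off to one side of the pot, so that I can add tea and pour in hot water. Keep the teapot standing in its place and leave everything else on the worktop alone.

Things in the scene. Friction and masses are not known exactly. Their poses are not given: they have to be found in the camera images.
- infuser_collar (a point): Centre of the infuser's upright steel collar, the place to grip: 62 mm across outside, 22 mm tall. On the axis, 11 mm below the collar's upper edge, 11 mm above the top of the flange (68 mm across, 3 mm thick), 14 mm above the flange's underside, 76 mm above the basket's bottom. z up along the axis. When seated it is 14 mm above the teapot's rim.
- cover_knob (a point): Centre of the lid's round wooden knob, the place to grip: 21 mm across (17 mm at its neck), 22 mm tall. The knob ends 10 mm above this point; the steel disc's upper face is 12 mm below it, the disc's underside 15 mm below. With the lid on the infuser it is 26 mm above the centre of the collar. z up.
- teapot_mouth (a point): Centre of the teapot's round mouth, level with the rim, 92 mm above the foot. The mouth is 60 mm across inside, the upright neck 70 mm across outside; more than 80 mm deep inside. z up, x towards the spout.
- coaster: Square wooden coaster 95x95x9 mm on which the infuser stands; origin at the centre of its underside.
- kettle: White electric kettle with black handle, 150x216x202 mm; origin at the centre of its foot. A bystander.
- tea_box: Black and green cardboard tea carton, 85x114x212 mm; origin at the centre of its foot. A bystander.
- sugar_jar: Glass jar with a yellow lid, 63 mm across, 110 mm tall; origin at the centre of its foot. A bystander.
- mug_dots: White mug with pale dots, 92x127x107 mm; origin under its centre. A bystander.
- mug_stripes: White mug with beige stripes, 84x117x95 mm; origin under its centre. A bystander.
- timer: Red and white round kitchen timer, 62 mm across, 59 mm tall; origin at the centre of its foot. A bystander.
- spoon: Steel teaspoon lying flat, 130x26x11 mm; origin under its centre. A bystander.
- infuser: The infuser, inner part of the nested pair: a round steel strainer basket, 120 to 210 g, 46 mm across at its flat bottom, tapering out to 56 mm under the flange 62 mm up, collar above. At the start it stands loose on a wooden coaster with the lid on. Origin at the centre of the basket's bottom, z up; its yaw means nothing.
- cover: The lid, outer part of the nested pair: a steel disc 61 mm across with a wooden knob, 70 g. It lies loose on the collar's upper edge, its skirt (6 mm deep, 52 mm across) inside the collar with 2 mm of play; nothing fastens it, it lifts straight off. Origin on the axis at the skirt's lower edge, 21 mm below the knob's centre, z up.
- teapot: Blue-grey stoneware teapot, 0.7 to 1.1 kg, loose on the worktop, 127 mm across the belly. Spout tip 115 mm from the axis along x, as high as the rim; handle on the opposite side, 107 mm out, below the rim. Origin at the centre of its foot, z up.
Not all that is in view belongs to the job. Leave any pink, purple or red look-alike of the cover alone.

How it is judged:
By the outcome, as a careful person would: the job done as asked, in the order asked, and still so for the second after the job is handed in, while the arm keeps its last pose, push and grip.
It also fails if it takes over 54 s, if anything falls off the work surface, if the arm or the gripper's body presses on something with over 40 N, if the wrist force passes 120 N, or if a joint passes its speed limit or range.

## Working session

There is one attempt and no reset: what is moved stays moved. The work goes in short steps, Python scripts to look and compute and a tool call to move; the robot and the scene stay as the last step left them, time stands still between calls to the robot, and variables do not carry over. Pictures are saved under pics/ and viewed, and the job is handed in when it is done.

Besides the shell and the picture viewer there is one more tool, called after ">>>" as name(argument=value, ...), one argument or row to a line, values as JSON. play_rows: Moves the arm, as the interface text tells. Its arguments: {"type":"object","properties":{"steps":{"type":"array"}},"required":["steps"]}

```bash
mkdir -p pics
python3 - <<'E'
from cell import read_state, optics, arm
import cv2,json
print(arm.grip_depth); s=read_state(); print({k:(v.tolist() if hasattr(v,'tolist') else v) for k,v in s.items()})
for n in("scene","top","wrist"):
    f=optics.grab_frame(n); cv2.imwrite(f"pics/{n}0.png",cv2.cvtColor(f["frame"],cv2.COLOR_RGB2BGR)); print(n,f["camera_matrix"],f["R"],f["t"])
E
```

```text
0.0187
{'t': 0.0, 'joint_positions': [1.4225902847841798, 0.38555799907998606, 0.006638715049302569, -0.0004944589179954031, -1.1939926238173497, -0.2586168023283985], 'dq': [-0.0007043472504350978, -0.0001125670122652646, -0.0010199566231530943, 0.001262972326136849, 0.0007218060729588764, 0.0004623328680243298], 'tau': [0.0003705257950059604, -39.22908425331116, 18.84099304676056, 4.186193346977234, -0.004381686594570056, -2.258775353425335e-06], 'eef_pos': [0.24705260088085682, 0.5734718848544186, 0.2302264250903953], 'eef_rot': [-0.5496081692805662, 0.8354218626160341, -0.0006348300428203202, -0.0008767633873935423], 'ft_force': [0.4855844931005256, -0.060653061972901295, -0.10174539785789997], 'wrist_torque': [-0.05186626577719189, 0.028642849216825927, -0.06871870338260072], 'grip_width': 0.08527793026361075}
scene [[402.55304694   0.         280.36658601]
 [  0.         402.55304694 210.31108622]
 [  0.           0.           1.        ]] [[ 0.79738271 -0.60302115  0.02337309]
 [-0.32038407 -0.45583444 -0.83040292]
 [ 0.51140478  0.65466056 -0.55667288]] [-0.42438102  0.23947441  0.80804809]
top [[539.27368684   0.         273.51745623]
 [  0.         539.27368684 219.87406233]
 [  0.           0.           1.        ]] [[ 0.02156582 -0.99974343 -0.00692706]
 [-0.9866247  -0.02016204 -0.16175659]
 [ 0.16157542  0.01032282 -0.98680638]] [-0.01718585  0.52950207  1.2943902 ]
wrist [[315.89153714   0.         279.66131277]
 [  0.         315.89153714 204.66557007]
 [  0.           0.           1.        ]] [[-0.39647885 -0.91804134  0.00214747]
 [-0.8862552   0.38335935  0.25997563]
 [-0.23949163  0.10117163 -0.96561279]] [ 0.62463926 -0.03453704  0.37789305]
```

View pics/scene0.png

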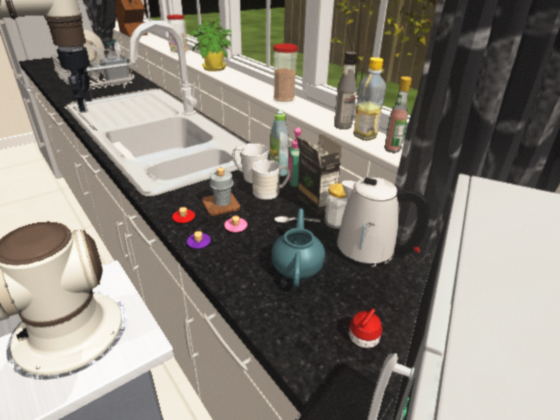

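View pics/top0.png

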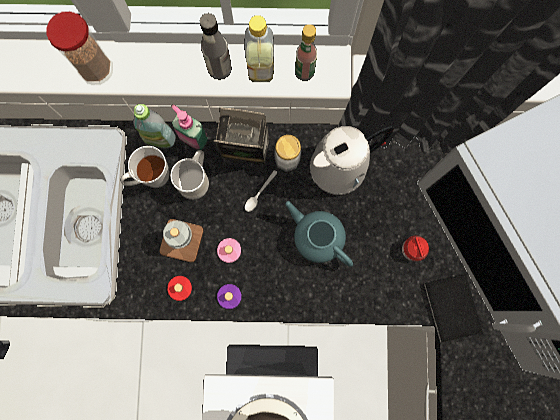

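View pics/wrist0.png

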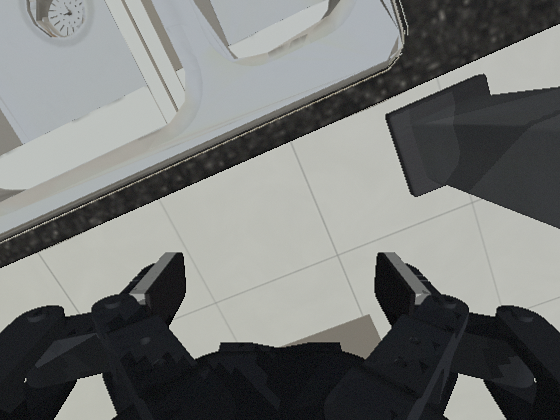

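Candidates: the steel infuser with its lid on the brown coaster, at top (176,233) and scene (221,190). The look-alike lids are red (179,288), pink (229,250) and purple (230,296) in top. The choice is the steel one on the coaster. The teapot is at top (321,234). Next, a close crop of each.

Run:
```python
import cv2,numpy as np
t=cv2.imread('pics/top0.png');s=cv2.imread('pics/scene0.png')
def c(im,x,y,w,h,k): return cv2.resize(im[y:y+h,x:x+w],None,fx=k,fy=k,interpolation=cv2.INTER_CUBIC)
a=c(t,150,205,66,66,6);b=c(t,280,195,80,80,5);d=c(s,190,155,66,66,6);e=c(s,260,205,80,80,5)
r=lambda i:cv2.resize(i,(300,300))
cv2.imwrite('pics/crop0.png',cv2.vconcat([cv2.hconcat([r(a),r(b)]),cv2.hconcat([r(d),r(e)])]))
```

```text
(no output)
```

View pics/crop0.png

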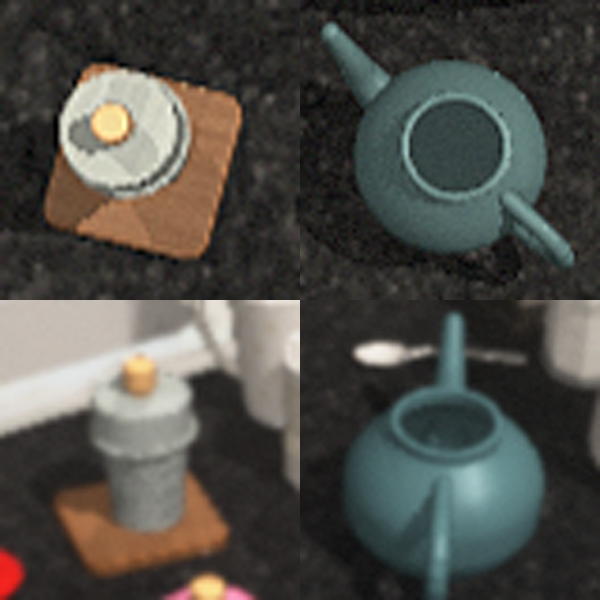

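Crop: top-left shows the steel disc with its wooden knob (top about 174,232) on the coaster. Top-right shows the teapot mouth (about 321.6,234), with the spout up and left and the handle down and right. The choice is confirmed. Now measuring.

```bash
cat > h.py <<'E'
import numpy as np,cv2
from cell import read_state,optics,arm
def grab(n,save=None):
    f=optics.grab_frame(n)
    if save: cv2.imwrite(f'pics/{save}.png',cv2.cvtColor(f["frame"],cv2.COLOR_RGB2BGR))
    return f
def ray(f,uv):
    d=np.linalg.inv(f["camera_matrix"])@[uv[0],uv[1],1]; R=np.array(f["R"]);t=np.array(f["t"])
    return -R.T@t, R.T@d
def onz(f,uv,z):
    o,d=ray(f,uv); return o+d*(z-o[2])/d[2]
def tri(r1,r2):
    A=[];b=[]
    for o,d in(r1,r2):
        d=d/np.linalg.norm(d);P=np.eye(3)-np.outer(d,d);A.append(P);b.append(P@o)
    x=np.linalg.lstsq(np.vstack(A),np.hstack(b),rcond=None)[0]
    return x
def proj(f,X):
    p=f["camera_matrix"]@(np.array(f["R"])@X+f["t"]);return p[:2]/p[2]
def blob(f,mask,near,rad):
    m=mask.astype(np.uint8);n,l,st,ce=cv2.connectedComponentsWithStats(m)
    out=[(st[i,4],ce[i],st[i,:4]) for i in range(1,n) if np.hypot(*(ce[i]-near))<rad and st[i,4]>5]
    return sorted(out,key=lambda q:-q[0])
E
python3 - <<'E'
from h import *
np.set_printoptions(precision=4,suppress=True)
F={n:grab(n) for n in("top","scene")}
def hsv(f): return cv2.cvtColor(f["frame"],cv2.COLOR_RGB2HSV)
K={}
for n,near in(("top",(174,232)),("scene",(221,173))):
    H=hsv(F[n]);m=(H[...,0]>12)&(H[...,0]<28)&(H[...,1]>90)&(H[...,2]>170)
    b=blob(F[n],m,near,8);print(n,b);K[n]=b[0][1]
print("knob top-view at z.121",onz(F["top"],K["top"],.119),"tri",tri(ray(F["top"],K["top"]),ray(F["scene"],K["scene"])))
# coaster
H=hsv(F["top"]);m=(H[...,0]<16)&(H[...,1]>90)&(H[...,2]>60)&(H[...,2]<190)
b=blob(F["top"],m,(182,240),15);print(b[:2])
# teapot mouth interior
M={}
for n,near in(("top",(321.6,234)),("scene",(299,238))):
    g=cv2.cvtColor(F[n]["frame"],cv2.COLOR_RGB2GRAY)
    H=hsv(F[n]); x,y=map(int,near); print(n,H[y,x-22:x+23,2], H[y-22:y+23,x,2])
E
```

```text
top [(np.int32(50), array([173.84, 231.66]), array([170, 228,   9,   8], dtype=int32))]
scene [(np.int32(38), array([220.6053, 171.1579]), array([217, 168,   7,   8], dtype=int32))]
knob top-view at z.121 [0.4847 0.225  0.119 ] tri [0.4865 0.2264 0.1103]
[(np.int32(729), array([184.4993, 245.9342]), array([160, 222,  43,  40], dtype=int32)), (np.int32(6), array([177.8333, 232.5   ]), array([177, 230,   2,   6], dtype=int32))]
top [ 81  83  77  82  84  82  82  65 139 191  59  66  74  68  66  69  73  73
  66  68  66  70  67  70  68  70  66  66  67  69  69  72  72  66  41 142
 188 136 129 132 124 128 128 119 122] [101 104 109 114 115 115 116 124 152 106  55  66  70  75  70  68  69  70
  76  71  66  66  67  68  71  71  70  65  70  67  67  68  69  68 104 151
 118  99 109 106  99 107 103 104  98]
scene [ 49  57  65  70  74  72  75  97 115 101  71  59  58  57  58  56  54  51
  53  52  57  58  58  56  57  51  52  56  56  56  55  57  54  55  71 106
 130 120 111 102  74  51  31  24  29] [119 120 123 124 125 126 127 125 124 121 125 125 126 117  98  83  65  51
  49  53  55  54  58  58  62  65  65  71  81 103 112 100 103 125 145 146
 139 138 138 139 141 137 134 135 132]
```

Run:
```python
from h import *
np.set_printoptions(precision=4,suppress=True)
F={n:grab(n) for n in("top","scene")}
E={}
for n,near,th in(("top",(321.6,234),90),("scene",(299,238),88)):
    V=cv2.cvtColor(F[n]["frame"],cv2.COLOR_RGB2HSV)[...,2]
    V=cv2.resize(V,None,fx=4,fy=4,interpolation=cv2.INTER_LINEAR)
    n_,l,st,ce=cv2.connectedComponentsWithStats((V<th).astype(np.uint8))
    i=l[int(near[1]*4),int(near[0]*4)]
    c=cv2.findContours((l==i).astype(np.uint8),0,1)[0][0]
    e=cv2.fitEllipse(cv2.convexHull(c)); u=((e[0][0]-1.5)/4,(e[0][1]-1.5)/4)
    print(n,u,np.array(e[1])/4,e[2],onz(F[n],u,.092)); E[n]=u
print("tri",tri(ray(F["top"],E["top"]),ray(F["scene"],E["scene"])))
# disc in top: grayish bright
H=cv2.cvtColor(F["top"]["frame"],cv2.COLOR_RGB2HSV)
V=H[...,2]
for y in range(218,252,2): print(y,V[y,158:200])
# spout direction
f=F["top"]
print("spout tip",onz(f,(288,205),.092),"handle",onz(f,(350,262),.075))
print("table pts: purple",onz(f,(230,296),0.01),"pink",onz(f,(229,250),.01),"red",onz(f,(179,288),.01))
print("mug dots/stripes", onz(f,(148,165),.1),onz(f,(190,177),.09))
```

```text
top (321.12451171875, 233.5694580078125) [24.4394 25.0251] 100.43870544433594 [ 0.4911 -0.1204  0.092 ]
scene (299.0901794433594, 237.40908813476562) [13.7865 25.2283] 89.6658706665039 [ 0.4901 -0.1236  0.092 ]
tri [ 0.4918 -0.1209  0.0895]
218 [75 74 55 40 42 42 51 50 53 43 35 41 29 22 23 15 21 18 34 28 45 40 52 45
 49 35 35 37 46 38 39 35 25 33 46 42 41 30 47 59 45 38]
220 [ 63  64  55  43  41  39  41  43  48  39 104 154 175 166 163 185 173 176
 175 182  97  97  60  11  25  16  34  41  44  40  44  42  54  45  37  30
  34  45  48  39  42  44]
222 [ 57  56  50  47  41  47  48  42  16 102 188 183 209 202 216 225 213 205
 199 204 206 216 207 207 185 194 165 145  99 102  43  35  41  32  31  31
  35  42  49  52  54  52]
224 [ 44  53  61  49  35  35  41  47  96 223 219 219 207 206 217 220 194 197
 198 198 205 202 200 201 197 216 214 180 171 171 156 160 182 146 126 140
 164  94  53  43  45  39]
226 [ 56  52  49  43  37  39  23 142 222 213 208 203 208 214 216 198 199 201
 201 208 196 189 199 199 197 214 218 218 192 186 198 179 160 162 163 162
 160 161 161 179 177 162]
228 [ 59  56  57  45  
[... 1617 characters left out ...]
7  98 105 108 143 121
  92  98  74  99 101 134 192 196 164 132 137 160 156 156 155 156 152 154
 146 144 145 153 185  50]
248 [ 27  21 112 116 109 105 110 109 109 108 113 113 111 109 110 106  99 132
 139 168 172 164 148 161 140 151 153 155 153 152 147 147 143 147 140 148
 152 153 155 168 107  33]
250 [ 17  58 124 111 114 105 111 111 112 108 107 110 105 100 163 155 174 173
 178 177 175 148 152 152 154 151 148 148 151 153 157 155 152 150 149 149
 149 148 148 154  31  33]
spout tip [ 0.5586 -0.0405  0.092 ] handle [ 0.4264 -0.1911  0.075 ]
table pts: purple [0.3412 0.0983 0.01  ] pink [0.4559 0.1048 0.01  ] red [0.3582 0.2262 0.01  ]
mug dots/stripes [0.6486 0.2996 0.1   ] [0.6233 0.1983 0.09  ]
```

>>> play_rows(
  steps=[
    [[0, 0, 0, 0, 0, -7.8, 100], [0, 0, 0, 0, 0, -7.8, 100], [0, 0, 0, 0, 0, -7.8, 100], [2.9, -2, 0, 0, 0, 0, 100], [2.9, -2, 0, 0, 0, 0, 100], [2.9, -2, 0, 0, 0, 0, 100], [2.9, -2, 0, 0, 0, 0, 100], [2.9, -2, 0, 0, 0, 0, 100], [2.9, -2, 0, 0, 0, 0, 100], [2.9, -2, 0, 0, 0, 0, 100], [2.9, -2, 0, 0, 0, 0, 100], [2.9, -2, 0, 0, 0, 0, 100], [2.9, -2, 0, 0, 0, 0, 100], [2.9, -2, 0, 0, 0, 0, 100], [2.8, -1.9, 0, 0, 0, 0, 100], [0, 0, 0, 0, 0, 0, 100]],
  ],
)

```text
t: 1.95
eef_pos: [0.4882, 0.2247, 0.2313]
eef_rot: [-0.706, 0.708, -0.0, -0.0]
ft_force: [-0.1, 1.4, 0.8]
grip_width: 0.0855
```

```bash
cat >> h.py <<'E'
from scipy.spatial.transform import Rotation as Rn
def rep():
    s=read_state(); R=Rn.from_quat(s["eef_rot"]).as_matrix()
    print("t",s["t"],"pos",np.round(s["eef_pos"],4),"F",np.round(s["ft_force"],2),"w",round(s["grip_width"],4),"\nx",R[:,0].round(4),"y",R[:,1].round(4),"z",R[:,2].round(4))
    return np.array(s["eef_pos"]),R
E
python3 - <<'E'
from h import *
np.set_printoptions(precision=4,suppress=True)
p,R=rep()
f=grab("wrist","wrist1")
Rc=np.array(f["R"]); c=-Rc.T@f["t"]; print("cam in tool",R.T@(c-p), "axes", (R.T@Rc.T))
# fingertip rays in tool frame at x=+-.0425
for uv in((183,254),(377,254),(183,298),(377,298)):
    o,d=ray(f,uv);o=R.T@(o-p);d=R.T@d
    s=(np.sign(d[0])*.0425-o[0])/d[0]; print(uv,o+s*d)
grab("top","top1");grab("scene","scene1")
E
```

```text
t 1.95 pos [0.4882 0.2247 0.2313] F [-0.15  1.43  0.82] w 0.0855 
x [-0.0028 -1.      0.0005] y [-1.      0.0028  0.    ] z [-0.     -0.0005 -1.    ]
cam in tool [-0.0007 -0.0657 -0.1422] axes [[ 1.     -0.0007 -0.    ]
 [ 0.0007  0.9656  0.2601]
 [-0.0002 -0.2601  0.9656]]
(183, 254) [-0.0425 -0.0096 -0.0158]
(377, 254) [ 0.0425 -0.0081 -0.0126]
(183, 298) [-0.0425  0.0087 -0.0208]
(377, 298) [ 0.0425  0.0108 -0.0176]
```

View pics/wrist1.png

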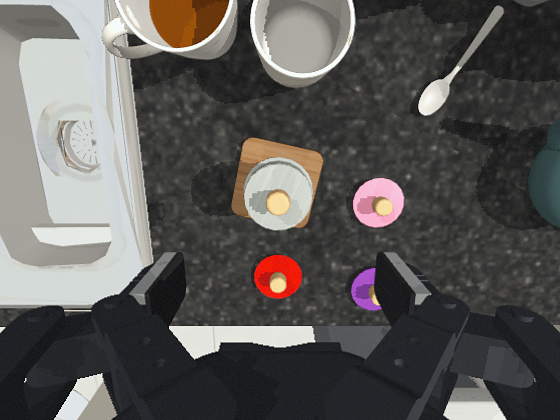

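The wrist view shows the infuser disc at about (278,193) and its knob at (278,203), upright on the coaster between the jaws' lines. Red, pink and purple are separate lids. Refining with this view.

Run:
```python
from h import *
np.set_printoptions(precision=4,suppress=True)
f=grab("wrist")
H=cv2.cvtColor(f["frame"],cv2.COLOR_RGB2HSV)
m=(H[...,0]>12)&(H[...,0]<28)&(H[...,1]>90)&(H[...,2]>170)
b=blob(f,m,(278,203),10);print(b[0],onz(f,b[0][1],.121))
m=((H[...,1]<45)&(H[...,2]>110)); m[:150]=0;m[235:]=0;m[:,:235]=0;m[:,325:]=0
c=cv2.findContours(cv2.morphologyEx(m.astype(np.uint8),cv2.MORPH_OPEN,np.ones((3,3))),0,1)[0]
c=max(c,key=cv2.contourArea);e=cv2.fitEllipse(cv2.convexHull(c));print(e,onz(f,e[0],.099))
for uv in ((278,193),): print(onz(f,uv,.099))
print("pred disc center from (.4865,.226)",proj(f,np.array([.4865,.226,.099])))
im=cv2.cvtColor(f["frame"],cv2.COLOR_RGB2BGR)
th=np.linspace(0,6.28,60)
for z,r,col in((.099,.0305,(0,0,255)),(.121,.0105,(255,0,0))):
    pts=np.array([proj(f,np.array([.4865+r*np.cos(a),.226+r*np.sin(a),z])) for a in th])
    k=6;cr=(pts-[230,130]+.5)*k
    if z<.1: big=cv2.resize(im[130:240,230:330],None,fx=k,fy=k,interpolation=cv2.INTER_CUBIC)[:600]
    cv2.polylines(big,[cr.astype(int).reshape(-1,1,2)],True,col,1)
cv2.imwrite('pics/ov1.png',big)
```

```text
(np.int32(204), array([280.3431, 201.0882]), array([270, 189,  23,  25], dtype=int32)) [0.4875 0.2275 0.121 ]
((280.6309509277344, 191.74618530273438), (69.45145416259766, 73.42945861816406), 1.6994296312332153) [0.4905 0.2272 0.099 ]
[0.4893 0.2295 0.099 ]
pred disc center from (.4865,.226) [281.9742 196.0736]
```

View pics/ov1.png

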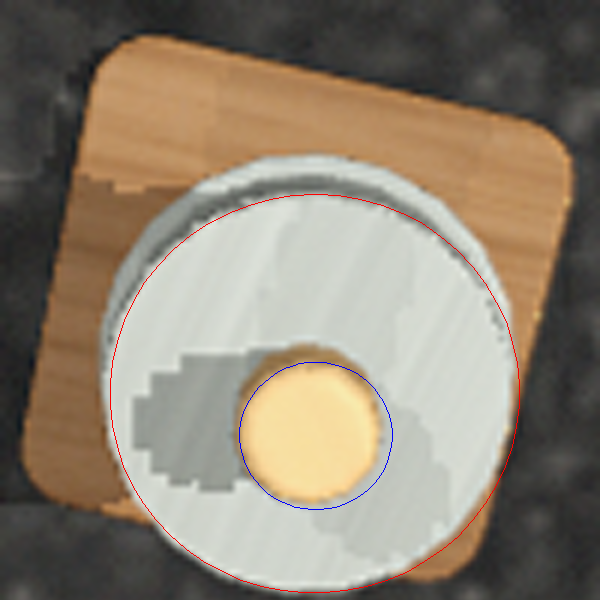

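>>> play_rows(
  steps=[
    [[-0.18, 0.12, 2, 0, 0, 0, 100], [0, 0, 2, 0, 0, 0, 100], [0, 0, 2, 0, 0, 0, 100], [0, 0, 2, 0, 0, 0, 100], [0, 0, 2, 0, 0, 0, 100], [0, 0, 2, 0, 0, 0, 100], [0, 0, 1, 0, 0, 0, 100], [0, 0, 1, 0, 0, 0, 100], [0, 0, 1, 0, 0, 0, 100], [0, 0, 0.5, 0, 0, 0, 100], [0, 0, 0.4, 0, 0, 0, 100], [0, 0, 0, 0, 0, 0, 100], [0, 0, 0, 0, 0, 0, 100]],
  ],
)

```text
t: 3.45
eef_pos: [0.4859, 0.2293, 0.0727]
eef_rot: [0.708, -0.707, 0.0, -0.0]
ft_force: [-0.4, 0.4, -0.0]
grip_width: 0.0854
```

Run:
```python
from h import *
rep()
f=grab("wrist","wrist2");g=grab("scene")
a=cv2.cvtColor(f["frame"],cv2.COLOR_RGB2BGR)
b=cv2.resize(cv2.cvtColor(g["frame"],cv2.COLOR_RGB2BGR)[130:230,170:270],(420,420),interpolation=cv2.INTER_CUBIC)
o=cv2.hconcat([a,b]);cv2.imwrite('pics/c2.png',cv2.resize(o,(798,342)))
```

```text
t 3.45 pos [0.4859 0.2293 0.0727] F [-0.39  0.4  -0.04] w 0.0854 
x [ 1.7e-03 -1.0e+00 -5.0e-04] y [-1.0e+00 -1.7e-03 -7.0e-04] z [ 7.e-04  5.e-04 -1.e+00]
```

View pics/c2.png

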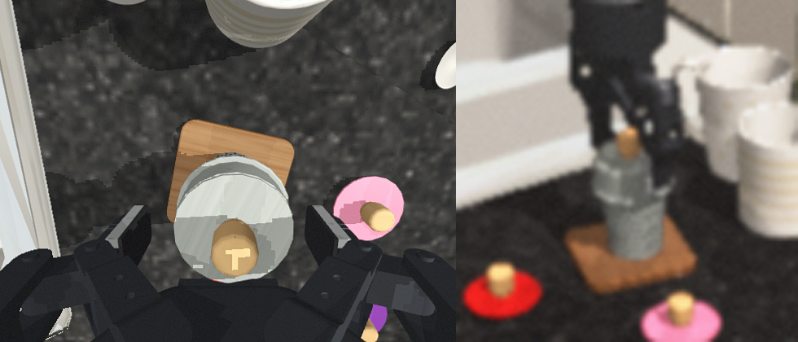

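Both fingers straddle the infuser, but the hand sits about 3 mm too far left: the knob is at wrist column 289 against a centre of 280. I'll centre it, then close.

>>> play_rows(
  steps=[
    [[0.15, -0.05, 0, 0, 0, 0, 100], [0.15, -0.05, 0, 0, 0, 0, 100], [0, 0, 0, 0, 0, 0, 100], [0, 0, 0, 0, 0, 0, 100], [0, 0, 0, 0, 0, 0, 100]],
  ],
)

```text
t: 4.05
eef_pos: [0.4867, 0.2262, 0.0723]
eef_rot: [0.708, -0.707, -0.0, -0.0]
ft_force: [0.3, -0.3, -0.3]
grip_width: 0.0851
```

Run:
```python
from h import *
p,R=rep()
f=grab("wrist","wrist3")
H=cv2.cvtColor(f["frame"],cv2.COLOR_RGB2HSV)
m=(H[...,0]>12)&(H[...,0]<28)&(H[...,1]>90)&(H[...,2]>150)
b=blob(f,m,(285,310),25);print(b[:3]); print(onz(f,b[0][1],.116))
V=H[210];print(V[130:250:2,2],V[320:440:2,2])
```

```text
t 4.05 pos [0.4867 0.2262 0.0723] F [ 0.34 -0.31 -0.28] w 0.0851 
x [ 1.5e-03 -1.0e+00 -1.0e-04] y [-1.0e+00 -1.5e-03 -1.0e-04] z [ 1.e-04  1.e-04 -1.e+00]
[(np.int32(1994), array([273.77281846, 312.37261785]), array([250, 275,  57,  67], dtype=int32)), (np.int32(12), array([290.41666667, 318.33333333]), array([288, 314,   6,   8], dtype=int32))]
[0.48615849 0.22895395 0.116     ]
[ 61  62  58  60  60  66  48  51  53  52  46  44  48  48  45  47  46  48
  45  51  50  49  48  53  50  43  33  35  44  47  50  48  42  44  44  47
  51  46  47  52 137 137 137 136 135 131 127 128 127 128 132 149 153 151
 151 152 142 120 115 117] [214 215 228 202 192 192 191 191 191 190 186 184 181 181 180 160  53  54
  68  71  75  71  69  62  69  76  78  77  76  70  72  75  75  74  72  63
  58  60  62  61  65  69  73  73  71  70  67  69  69  69  70  69  72  76
  77  74  72  63  60  64]
```

View pics/wrist3.png

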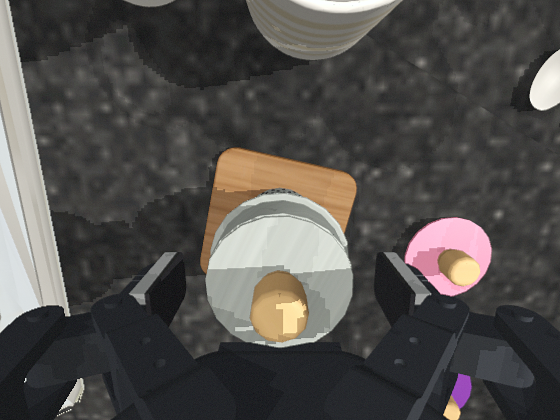

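The wrist view shows the knob centred at (279,306) with both pads clear of the disc. Closing.

>>> play_rows(
  steps=[
    [[0, 0, 0, 0, 0, 0, 90], [0, 0, 0, 0, 0, 0, 86], [0, 0, 0, 0, 0, 0, 82], [0, 0, 0, 0, 0, 0, 79], [0, 0, 0, 0, 0, 0, 76], [0, 0, 0, 0, 0, 0, 74], [0, 0, 0, 0, 0, 0, 72], [0, 0, 0, 0, 0, 0, 70], [0, 0, 0, 0, 0, 0, 66], [0, 0, 0, 0, 0, 0, 60], [0, 0, 0, 0, 0, 0, 40], [0, 0, 0, 0, 0, 0, 40], [0, 0, 0, 0, 0, 0, 40]],
  ],
)

```text
t: 5.4
eef_pos: [0.4868, 0.2263, 0.0731]
eef_rot: [0.708, -0.706, 0.0, -0.0]
ft_force: [-0.9, -0.1, 5.5]
grip_width: 0.0607
```

Run:
```python
from h import *
rep()
f=grab("wrist","wrist4");g=grab("scene")
a=cv2.cvtColor(f["frame"],cv2.COLOR_RGB2BGR)
b=cv2.resize(cv2.cvtColor(g["frame"],cv2.COLOR_RGB2BGR)[140:220,180:260],(420,420),interpolation=cv2.INTER_CUBIC)
o=cv2.hconcat([a,b]);cv2.imwrite('pics/c4.png',cv2.resize(o,(798,342)))
```

```text
t 5.4 pos [0.4868 0.2263 0.0731] F [-0.91 -0.06  5.51] w 0.0607 
x [ 2.1e-03 -1.0e+00 -2.0e-04] y [-1.0e+00 -2.1e-03 -7.0e-04] z [ 7.e-04  2.e-04 -1.e+00]
```

View pics/c4.png

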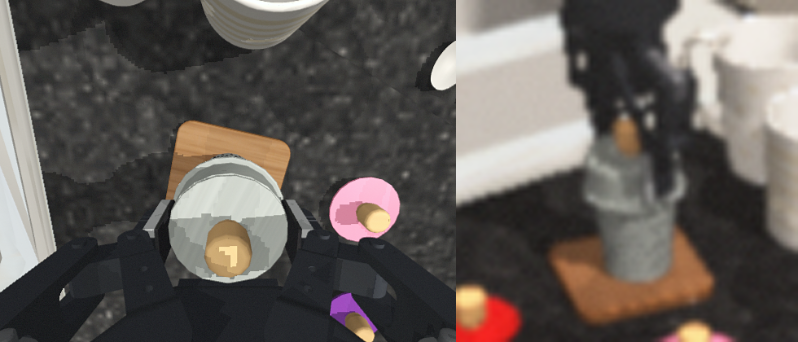

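>>> play_rows(
  steps=[
    [[0, 0, -0.2, 0, 0, 0, 40], [0, 0, -0.4, 0, 0, 0, 40], [0, 0, -0.7, 0, 0, 0, 40], [0, 0, -0.7, 0, 0, 0, 40], [0, 0, 0, 0, 0, 0, 40], [0, 0, 0, 0, 0, 0, 40], [0, 0, 0, 0, 0, 0, 40]],
  ],
)

```text
t: 6.2
eef_pos: [0.4864, 0.226, 0.0921]
eef_rot: [0.708, -0.707, -0.0, 0.0]
ft_force: [0.3, 0.2, -2.5]
grip_width: 0.0606
```

Run:
```python
from h import *
rep()
f=grab("wrist","wrist5");g=grab("scene")
a=cv2.cvtColor(f["frame"],cv2.COLOR_RGB2BGR)
b=cv2.resize(cv2.cvtColor(g["frame"],cv2.COLOR_RGB2BGR)[140:220,180:260],(420,420),interpolation=cv2.INTER_CUBIC)
o=cv2.hconcat([a,b]);cv2.imwrite('pics/c5.png',cv2.resize(o,(798,342)))
```

```text
t 6.2 pos [0.4864 0.226  0.0921] F [ 0.28  0.2  -2.48] w 0.0606 
x [ 1.4e-03 -1.0e+00  2.0e-04] y [-1.0e+00 -1.4e-03  4.0e-04] z [-4.e-04 -2.e-04 -1.e+00]
```

View pics/c5.png

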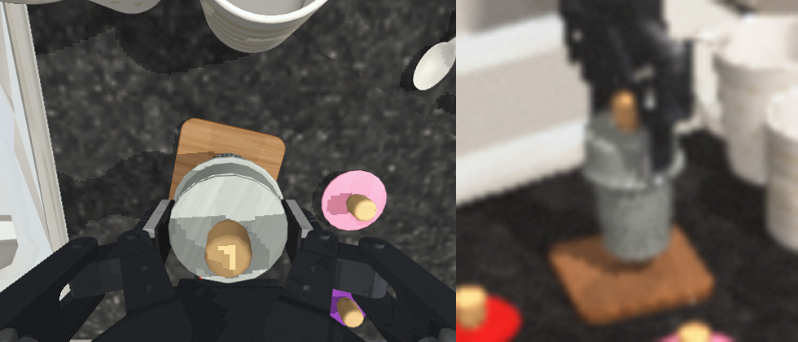

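The infuser and lid have lifted together: the basket is clear of the coaster, the lid sits on, and the load is 2.5 N. Next, lift and carry.

>>> play_rows(
  steps=[
    [[0, 0, -0.5, 0, 0, 0, 40], [0, 0, -1, 0, 0, 0, 40], [0, 0, -1.5, 0, 0, 0, 40], [0, 0, -1.5, 0, 0, 0, 40], [0, 0, -1.5, 0, 0, 0, 40], [0, 0, -1.5, 0, 0, 0, 40], [0, 0, -1.5, 0, 0, 0, 40], [0, 0, -1.5, 0, 0, 0, 40], [0, 0, -1, 0, 0, 0, 40], [0.5, 0, -0.3, 0, 0, 0, 40], [1, 0, 0, 0, 0, 0, 40], [1.5, 0, 0, 0, 0, 0, 40], [2, 0, 0, 0, 0, 0, 40], [2, 0, 0, 0, 0, 0, 40], [2, 0, 0, 0, 0, 0, 40], [2, 0, 0, 0, 0, 0, 40], [2, 0, 0, 0, 0, 0, 40], [2, 0, 0, 0, 0, 0, 40], [2, 0, 0, 0, 0, 0, 40], [2, 0, 0, 0, 0, 0, 40]],
  ],
)

```text
t: 8.3
eef_pos: [0.4859, 0.0341, 0.2095]
eef_rot: [0.707, -0.707, -0.0, 0.001]
ft_force: [0.2, 0.2, -2.4]
grip_width: 0.0602
```

>>> play_rows(
  steps=[
    [[2, -0.05, 0, 0, 0, 0, 40], [2, -0.05, 0, 0, 0, 0, 40], [2, -0.05, 0, 0, 0, 0, 40], [2, -0.05, 0, 0, 0, 0, 40], [2, -0.05, 0, 0, 0, 0, 40], [2, -0.05, 0, 0, 0, 0, 40], [1.5, -0.05, 0, 0, 0, 0, 40], [1, -0.05, 0, 0, 0, 0, 40], [0.7, 0, 0, 0, 0, 0, 40], [0.5, 0, 0, 0, 0, 0, 40], [0, 0, 0, 0, 0, 0, 40], [0, 0, 0, 0, 0, 0, 40], [0, 0, 0, 0, 0, 0, 40], [0, 0, 0, 0, 0, 0, 40]],
  ],
)

```text
t: 9.7
eef_pos: [0.4912, -0.1204, 0.2104]
eef_rot: [0.708, -0.706, 0.0, -0.0]
ft_force: [-0.3, 0.1, -1.7]
grip_width: 0.0605
```

Run:
```python
from h import *
rep()
f=grab("wrist","wrist6");g=grab("scene");t=grab("top")
k=lambda f,y,x,n:cv2.resize(cv2.cvtColor(f["frame"],cv2.COLOR_RGB2BGR)[y:y+n,x:x+n],(300,300),interpolation=cv2.INTER_CUBIC)
a=cv2.resize(cv2.cvtColor(f["frame"],cv2.COLOR_RGB2BGR),(400,300))
b=cv2.hconcat([k(g,150,240,120),k(t,170,260,120)])
cv2.imwrite('pics/c6.png',cv2.vconcat([cv2.copyMakeBorder(a,0,0,0,200,0),b]))
```

```text
t 9.7 pos [ 0.4912 -0.1204  0.2104] F [-0.34  0.1  -1.68] w 0.0605 
x [ 0.0023 -1.     -0.    ] y [-1.0e+00 -2.3e-03 -1.0e-04] z [ 1.e-04  0.e+00 -1.e+00]
```

View pics/c6.png

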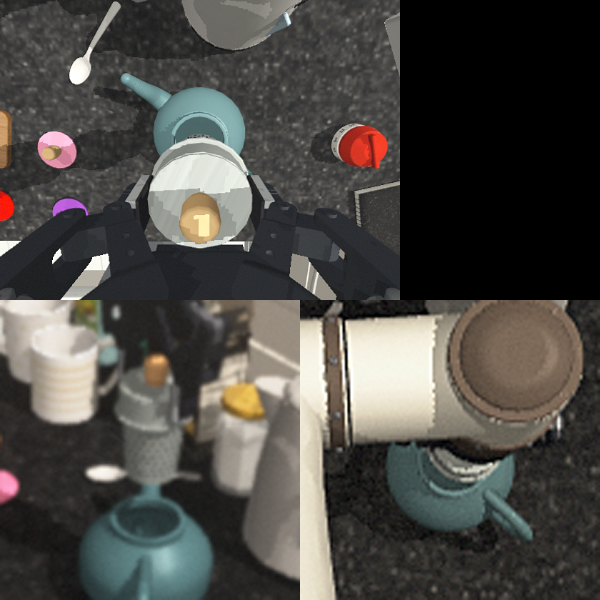

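Held level above the mouth, with the lid on. The far half of the mouth is visible in the wrist view, at about (270,170) full scale. I'll measure the rim arc from there and fit a circle on z=0.092.

Run:
```python
from h import *
f=grab("wrist");im=cv2.cvtColor(f["frame"],cv2.COLOR_RGB2BGR)
x0,y0=210,110;k=6
big=cv2.resize(im[y0:y0+100,x0:x0+130],None,fx=k,fy=k,interpolation=cv2.INTER_CUBIC)
th=np.linspace(0,6.28,90)
for c,col in(((.491,-.1205),(0,0,255)),((.493,-.119),(255,0,0))):
  for r in(.030,.035):
    pts=np.array([proj(f,np.array([c[0]+r*np.cos(a),c[1]+r*np.sin(a),.092])) for a in th])
    cv2.polylines(big,[((pts-[x0,y0]+.5)*k).astype(int).reshape(-1,1,2)],True,col,1)
cv2.imwrite('pics/ov6.png',big)
```

```text
(no output)
```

View pics/ov6.png

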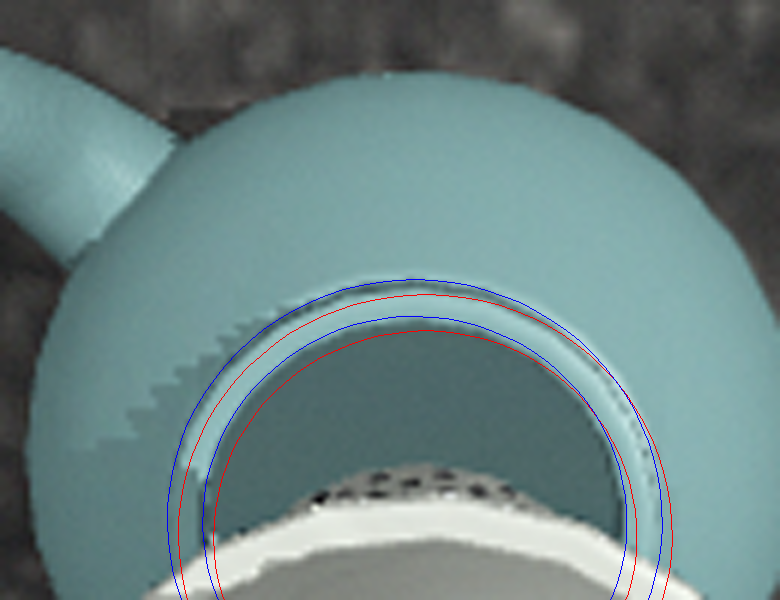

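The wrist view puts the mouth at (0.493, -0.119), matching the blue circle. It uses the same camera and nearly the same height as the infuser measurement, so I trust it over the top-camera value. Shift and lower partway.

>>> play_rows(
  steps=[
    [[-0.14, -0.18, 0, 0, 0, 0, 40], [0, 0, 0, 0, 0, 0, 40], [0, 0, 0.5, 0, 0, 0, 40], [0, 0, 1, 0, 0, 0, 40], [0, 0, 1, 0, 0, 0, 40], [0, 0, 0.7, 0, 0, 0, 40], [0, 0, 0.5, 0, 0, 0, 40], [0, 0, 0.5, 0, 0, 0, 40], [0, 0, 0.5, 0, 0, 0, 40], [0, 0, 0.5, 0, 0, 0, 40], [0, 0, 0, 0, 0, 0, 40], [0, 0, 0, 0, 0, 0, 40], [0, 0, 0, 0, 0, 0, 40]],
  ],
)

```text
t: 11.2
eef_pos: [0.4932, -0.1194, 0.1586]
eef_rot: [0.708, -0.707, 0.0, -0.0]
ft_force: [0.8, -0.5, -2.8]
grip_width: 0.0603
```

Run:
```python
from h import *
rep()
f=grab("wrist","wrist7");g=grab("scene");t=grab("top")
k=lambda f,y,x,n:cv2.resize(cv2.cvtColor(f["frame"],cv2.COLOR_RGB2BGR)[y:y+n,x:x+n],(400,400),interpolation=cv2.INTER_CUBIC)
cv2.imwrite('pics/c7.png',cv2.hconcat([k(f,120,180,200),k(g,180,250,90)]))
```

```text
t 11.2 pos [ 0.4932 -0.1194  0.1586] F [ 0.81 -0.5  -2.81] w 0.0603 
x [ 1.7e-03 -1.0e+00  1.0e-04] y [-1.0e+00 -1.7e-03 -7.0e-04] z [ 7.e-04 -1.e-04 -1.e+00]
```

View pics/c7.png

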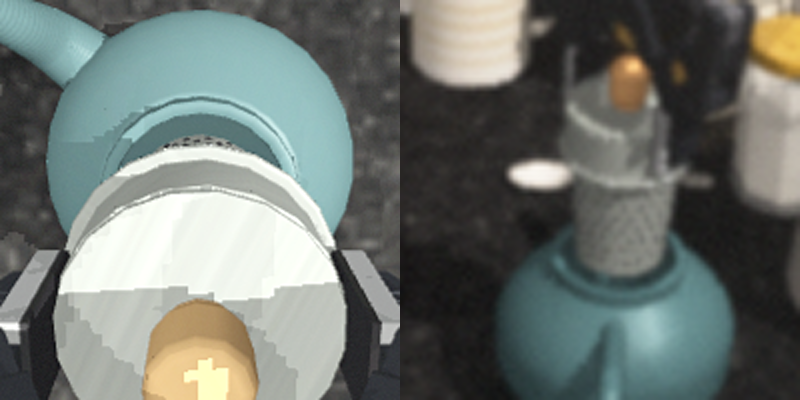

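The basket bottom is at rim height and inside the mouth in both views. Lowering further.

>>> play_rows(
  steps=[
    [[0, 0, 0.5, 0, 0, 0, 40], [0, 0, 0.5, 0, 0, 0, 40], [0, 0, 0.5, 0, 0, 0, 40], [0, 0, 0.5, 0, 0, 0, 40], [0, 0, 0.5, 0, 0, 0, 40], [0, 0, 0.5, 0, 0, 0, 40], [0, 0, 0.5, 0, 0, 0, 40], [0, 0, 0.5, 0, 0, 0, 40], [0, 0, 0.4, 0, 0, 0, 40], [0, 0, 0.4, 0, 0, 0, 40], [0, 0, 0.3, 0, 0, 0, 40], [0, 0, 0, 0, 0, 0, 40], [0, 0, 0, 0, 0, 0, 40], [0, 0, 0, 0, 0, 0, 40]],
  ],
)

```text
t: 12.75
eef_pos: [0.4932, -0.1194, 0.1076]
eef_rot: [0.708, -0.707, 0.0, -0.0]
ft_force: [0.2, -0.6, -1.9]
grip_width: 0.0604
```

Run:
```python
from h import *
rep()
f=grab("wrist","wrist8");g=grab("scene");t=grab("top")
k=lambda f,y,x,n:cv2.resize(cv2.cvtColor(f["frame"],cv2.COLOR_RGB2BGR)[y:y+n,x:x+n],(400,400),interpolation=cv2.INTER_CUBIC)
cv2.imwrite('pics/c8.png',cv2.hconcat([k(f,120,180,200),k(g,180,250,90)]))
```

```text
t 12.75 pos [ 0.4932 -0.1194  0.1076] F [ 0.15 -0.64 -1.91] w 0.0604 
x [ 0.0017 -1.      0.    ] y [-1.0e+00 -1.7e-03 -6.0e-04] z [ 6.e-04 -0.e+00 -1.e+00]
```

View pics/c8.png

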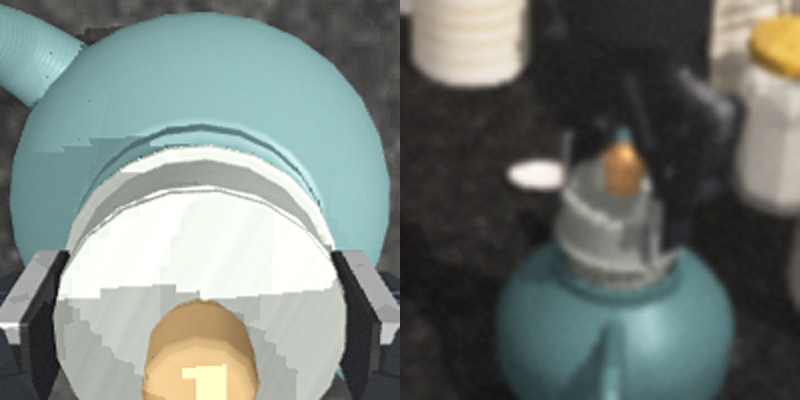

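No contact yet, and the flange is about 14 mm above the rim. Lowering slowly.

>>> play_rows(
  steps=[
    [[0, 0, 0.15, 0, 0, 0, 40], [0, 0, 0.15, 0, 0, 0, 40], [0, 0, 0.15, 0, 0, 0, 40], [0, 0, 0.15, 0, 0, 0, 40], [0, 0, 0.15, 0, 0, 0, 40], [0, 0, 0.15, 0, 0, 0, 40], [0, 0, 0.1, 0, 0, 0, 40], [0, 0, 0.1, 0, 0, 0, 40], [0, 0, 0.1, 0, 0, 0, 40], [0, 0, 0, 0, 0, 0, 40], [0, 0, 0, 0, 0, 0, 40]],
  ],
)

```text
t: 14.0
eef_pos: [0.493, -0.1194, 0.0953]
eef_rot: [0.708, -0.707, 0.0, 0.0]
ft_force: [0.7, 0.4, -2.1]
grip_width: 0.0603
```

>>> play_rows(
  steps=[
    [[0, 0, 0.05, 0, 0, 0, 40], [0, 0, 0.05, 0, 0, 0, 40], [0, 0, 0.05, 0, 0, 0, 40], [0, 0, 0, 0, 0, 0, 40], [0, 0, 0, 0, 0, 0, 40]],
  ],
)

```text
t: 14.5
eef_pos: [0.4931, -0.1194, 0.0942]
eef_rot: [0.708, -0.706, 0.0, -0.0]
ft_force: [-1.1, 1.9, 2.9]
grip_width: 0.0606
```

Run:
```python
from h import *
rep()
f=grab("wrist","wrist9");g=grab("scene");t=grab("top")
k=lambda f,y,x,n:cv2.resize(cv2.cvtColor(f["frame"],cv2.COLOR_RGB2BGR)[y:y+n,x:x+n],(400,400),interpolation=cv2.INTER_CUBIC)
cv2.imwrite('pics/c9.png',cv2.hconcat([k(f,150,200,160),k(g,190,260,70)]))
```

```text
t 14.5 pos [ 0.4931 -0.1194  0.0942] F [-1.11  1.89  2.87] w 0.0606 
x [ 1.8e-03 -1.0e+00  1.0e-04] y [-1.0e+00 -1.8e-03 -3.0e-04] z [ 3.e-04 -1.e-04 -1.e+00]
```

View pics/c9.png

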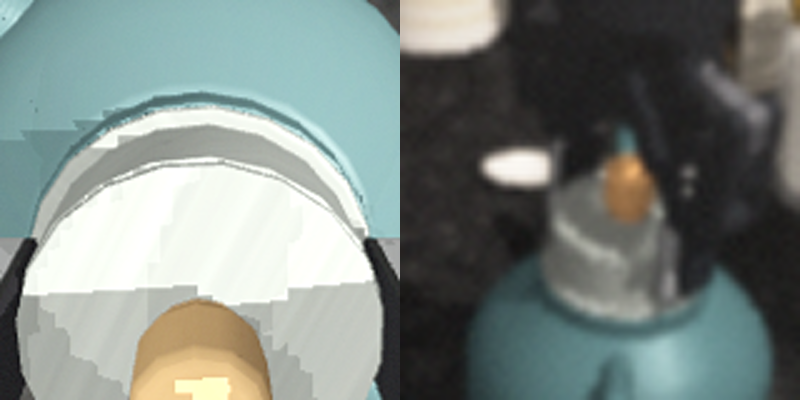

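The flange rests evenly on the neck in both views, and force rose about 5 N at the expected height. Releasing gradually.

>>> play_rows(
  steps=[
    [[0, 0, 0, 0, 0, 0, 72], [0, 0, 0, 0, 0, 0, 74], [0, 0, 0, 0, 0, 0, 77], [0, 0, 0, 0, 0, 0, 82], [0, 0, 0, 0, 0, 0, 90], [0, 0, 0, 0, 0, 0, 100], [0, 0, 0, 0, 0, 0, 100], [0, 0, 0, 0, 0, 0, 100], [0, 0, 0, 0, 0, 0, 100]],
  ],
)

```text
t: 15.55
eef_pos: [0.493, -0.1194, 0.0938]
eef_rot: [0.708, -0.707, 0.0, -0.0]
ft_force: [0.6, 0.0, 0.3]
grip_width: 0.0855
```

Run:
```python
from h import *
rep()
f=grab("wrist","wrist10");g=grab("scene");t=grab("top")
k=lambda f,y,x,n:cv2.resize(cv2.cvtColor(f["frame"],cv2.COLOR_RGB2BGR)[y:y+n,x:x+n],(400,400),interpolation=cv2.INTER_CUBIC)
cv2.imwrite('pics/c10.png',cv2.hconcat([k(f,150,180,200),k(g,190,260,70)]))
```

```text
t 15.55 pos [ 0.493  -0.1194  0.0938] F [0.61 0.04 0.3 ] w 0.0855 
x [ 0.0016 -1.     -0.    ] y [-1.0e+00 -1.6e-03 -1.0e-04] z [ 1.e-04  0.e+00 -1.e+00]
```

View pics/c10.png

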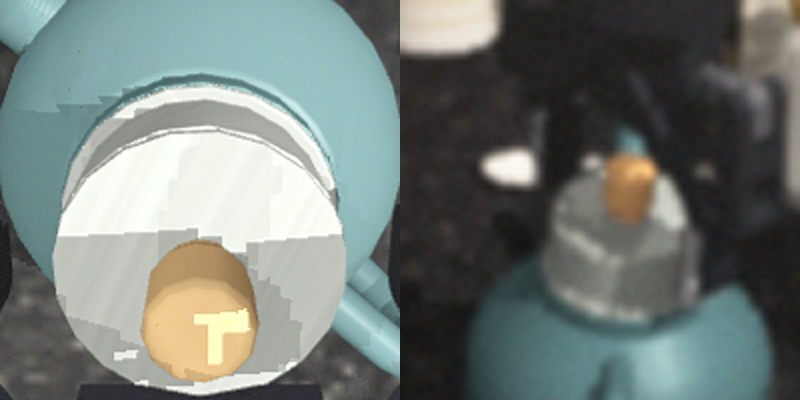

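>>> play_rows(
  steps=[
    [[0, 0, -0.5, 0, 0, 0, 100], [0, 0, -1, 0, 0, 0, 100], [0, 0, -1, 0, 0, 0, 100], [0, 0, -1.5, 0, 0, 0, 100], [0, 0, -1.5, 0, 0, 0, 100], [0, 0, -1.5, 0, 0, 0, 100], [0, 0, -1, 0, 0, 0, 100], [0, 0, 0, 0, 0, 0, 100], [0, 0, 0, 0, 0, 0, 100], [0, 0, 0, 0, 0, 0, 100]],
  ],
)

```text
t: 16.7
eef_pos: [0.4924, -0.1194, 0.1731]
eef_rot: [0.708, -0.707, -0.001, 0.0]
ft_force: [0.4, 0.3, 0.3]
grip_width: 0.0853
```

Run:
```python
from h import *
p,R=rep()
f=grab("wrist","wrist11");g=grab("scene")
im=cv2.cvtColor(f["frame"],cv2.COLOR_RGB2BGR)
x0,y0,k=220,160,4
big=cv2.resize(im[y0:y0+150,x0:x0+125],None,fx=k,fy=k,interpolation=cv2.INTER_CUBIC)
th=np.linspace(0,6.28,90)
for r,z,col in((.0305,.120,(0,0,255)),(.0105,.142,(255,0,0)),(.034,.095,(0,200,0))):
    pts=np.array([proj(f,np.array([.493+r*np.cos(a),-.1193+r*np.sin(a),z])) for a in th])
    cv2.polylines(big,[((pts-[x0,y0]+.5)*k).astype(int).reshape(-1,1,2)],True,col,1)
s=cv2.resize(cv2.cvtColor(g["frame"],cv2.COLOR_RGB2BGR)[195:275,265:335],(298,340),interpolation=cv2.INTER_CUBIC)
o=np.zeros((600,800,3),np.uint8);o[:,:500]=big;o[:340,500:798]=s
cv2.imwrite('pics/c11.png',o)
```

```text
t 16.7 pos [ 0.4924 -0.1194  0.1731] F [0.44 0.31 0.33] w 0.0853 
x [ 1.4e-03 -1.0e+00 -2.0e-04] y [-1.     -0.0014  0.0016] z [-1.6e-03  1.0e-04 -1.0e+00]
```

View pics/c11.png

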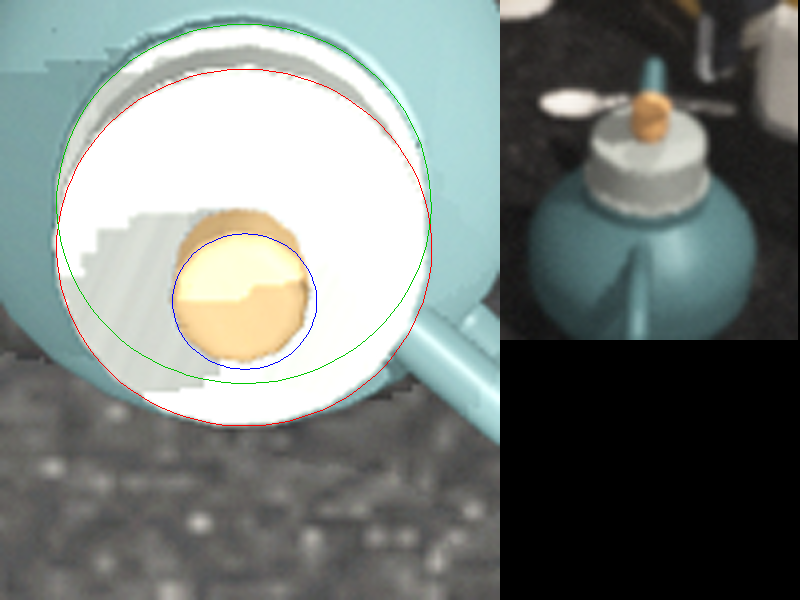

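The seating is confirmed: the drawn circles for flange (z 0.095), disc (0.120) and knob top (0.142) at (0.493, -0.119) all lie on the image. Next, half-close and descend to the knob, keeping the tips about 2.5 mm above the disc.

>>> play_rows(
  steps=[
    [[-0.04, -0.08, 0, 0, 0, 0, 80], [0, 0, 0, 0, 0, 0, 60], [0, 0, 0, 0, 0, 0, 45], [0, 0, 0.5, 0, 0, 0, 45], [0, 0, 1, 0, 0, 0, 45], [0, 0, 1, 0, 0, 0, 45], [0, 0, 1, 0, 0, 0, 45], [0, 0, 0.5, 0, 0, 0, 45], [0, 0, 0.3, 0, 0, 0, 45], [0, 0, 0.3, 0, 0, 0, 45], [0, 0, 0.2, 0, 0, 0, 45], [0, 0, 0, 0, 0, 0, 45], [0, 0, 0, 0, 0, 0, 45], [0, 0, 0, 0, 0, 0, 45]],
  ],
)

```text
t: 18.2
eef_pos: [0.494, -0.119, 0.1261]
eef_rot: [0.708, -0.707, 0.0, -0.0]
ft_force: [-0.3, -0.5, 0.7]
grip_width: 0.0384
```

Run:
```python
from h import *
rep()
f=grab("wrist","wrist12");g=grab("scene")
k=lambda f,y,x,n:cv2.resize(cv2.cvtColor(f["frame"],cv2.COLOR_RGB2BGR)[y:y+n,x:x+n],(400,400),interpolation=cv2.INTER_CUBIC)
cv2.imwrite('pics/c12.png',cv2.hconcat([k(f,160,160,240),k(g,180,260,80)]))
```

```text
t 18.2 pos [ 0.494  -0.119   0.1261] F [-0.29 -0.51  0.71] w 0.0384 
x [ 0.0017 -1.     -0.    ] y [-1.0e+00 -1.7e-03 -7.0e-04] z [ 7.e-04  0.e+00 -1.e+00]
```

View pics/c12.png

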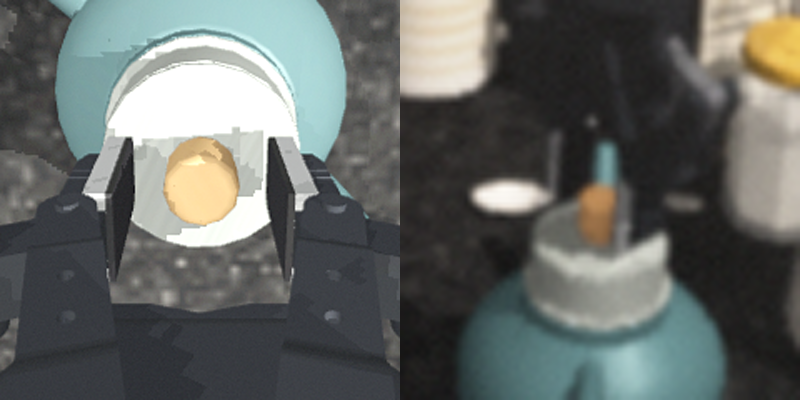

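The knob is centred between the pads. Lower 3 mm and close.

>>> play_rows(
  steps=[
    [[0, 0.05, 0.15, 0, 0, 0, 45], [0, 0, 0.15, 0, 0, 0, 45], [0, 0, 0, 0, 0, 0, 40], [0, 0, 0, 0, 0, 0, 36], [0, 0, 0, 0, 0, 0, 32], [0, 0, 0, 0, 0, 0, 29], [0, 0, 0, 0, 0, 0, 27], [0, 0, 0, 0, 0, 0, 25], [0, 0, 0, 0, 0, 0, 23], [0, 0, 0, 0, 0, 0, 20], [0, 0, 0, 0, 0, 0, 10], [0, 0, 0, 0, 0, 0, 0], [0, 0, 0, 0, 0, 0, 0], [0, 0, 0, 0, 0, 0, 0]],
  ],
)

```text
t: 19.7
eef_pos: [0.4933, -0.1191, 0.1231]
eef_rot: [0.708, -0.706, 0.0, -0.0]
ft_force: [-0.6, 0.2, 4.6]
grip_width: 0.0181
```

>>> play_rows(
  steps=[
    [[0, 0, -0.1, 0, 0, 0, 0], [0, 0, -0.2, 0, 0, 0, 0], [0, 0, -0.3, 0, 0, 0, 0], [0, 0, -0.4, 0, 0, 0, 0], [0, 0, -0.5, 0, 0, 0, 0], [0, 0, -0.5, 0, 0, 0, 0], [0, 0, 0, 0, 0, 0, 0], [0, 0, 0, 0, 0, 0, 0]],
  ],
)

```text
t: 20.5
eef_pos: [0.4933, -0.119, 0.143]
eef_rot: [0.708, -0.707, 0.0, -0.0]
ft_force: [0.7, 0.3, -0.6]
grip_width: 0.0184
```

Run:
```python
from h import *
rep()
f=grab("wrist","wrist13");g=grab("scene")
k=lambda f,y,x,n:cv2.resize(cv2.cvtColor(f["frame"],cv2.COLOR_RGB2BGR)[y:y+n,x:x+n],(400,400),interpolation=cv2.INTER_CUBIC)
cv2.imwrite('pics/c13.png',cv2.hconcat([k(f,160,160,240),k(g,180,260,80)]))
```

```text
t 20.5 pos [ 0.4933 -0.119   0.143 ] F [ 0.68  0.28 -0.61] w 0.0184 
x [ 1.5e-03 -1.0e+00 -1.0e-04] y [-1.0e+00 -1.5e-03 -5.0e-04] z [ 5.e-04  1.e-04 -1.e+00]
```

View pics/c13.png

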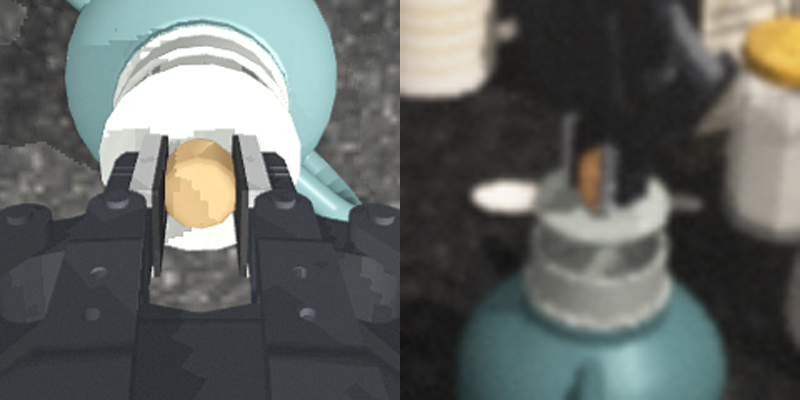

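The lid alone is up and level, and the infuser stays seated in the pot. Raise it and move it aside.

>>> play_rows(
  steps=[
    [[0, 0, -0.7, 0, 0, 0, 0], [0, 0, -1, 0, 0, 0, 0], [0, 0, -1.5, 0, 0, 0, 0], [0, 0, -1.5, 0, 0, 0, 0], [0, 0, -1.5, 0, 0, 0, 0], [0, 0, -1.5, 0, 0, 0, 0], [0, 0, -1.3, 0, 0, 0, 0], [-0.5, 0, -0.5, 0, 0, 0, 0], [-1, 0, 0, 0, 0, 0, 0], [-1.5, 0, 0, 0, 0, 0, 0], [-2, 0, 0, 0, 0, 0, 0], [-2, 0, 0, 0, 0, 0, 0], [-2, 0, 0, 0, 0, 0, 0], [-2, 0, 0, 0, 0, 0, 0], [-2, 0, 0, 0, 0, 0, 0], [-2, 0, 0, 0, 0, 0, 0], [-1.5, 0, 0, 0, 0, 0, 0], [-1, 0, 0, 0, 0, 0, 0], [-0.5, 0, 0, 0, 0, 0, 0]],
  ],
)

```text
t: 22.5
eef_pos: [0.4928, 0.0619, 0.2375]
eef_rot: [0.708, -0.706, -0.0, 0.0]
ft_force: [-0.3, 0.1, -1.1]
grip_width: 0.0182
```

>>> play_rows(
  steps=[
    [[0, 0, 0, 0, 0, 0, 0], [0, 0, 0, 0, 0, 0, 0], [0, 0, 0, 0, 0, 0, 0], [0, 0, 0, 0, 0, 0, 0], [0, 0, 0, 0, 0, 0, 0]],
  ],
)

```text
t: 23.0
eef_pos: [0.493, 0.0606, 0.2378]
eef_rot: [0.707, -0.707, 0.0, -0.0]
ft_force: [-0.5, -0.4, -1.1]
grip_width: 0.0183
```

Run:
```python
from h import *
rep()
f=grab("wrist","wrist14");g=grab("scene","scene14");t=grab("top")
im=cv2.cvtColor(t["frame"],cv2.COLOR_RGB2BGR)
th=np.linspace(0,6.28,60);k=5;x0,y0=280,195
big=cv2.resize(im[y0:y0+80,x0:x0+80],None,fx=k,fy=k,interpolation=cv2.INTER_CUBIC)
b=lambda f,w,h:cv2.resize(cv2.cvtColor(f["frame"],cv2.COLOR_RGB2BGR),(w,h))
o=cv2.vconcat([cv2.hconcat([b(g,400,300),b(t,400,300)]),cv2.hconcat([b(f,400,300),cv2.copyMakeBorder(cv2.resize(big,(300,300)),0,0,0,100,0)])])
cv2.imwrite('pics/c14.png',o)
cv2.imwrite('pics/s14.png',cv2.resize(cv2.cvtColor(g["frame"],cv2.COLOR_RGB2BGR)[110:290,180:380],(666,600),interpolation=cv2.INTER_CUBIC))
```

```text
t 23.0 pos [0.493  0.0606 0.2378] F [-0.47 -0.37 -1.12] w 0.0183 
x [ 9.e-04 -1.e+00 -0.e+00] y [-1.e+00 -9.e-04 -0.e+00] z [ 0.  0. -1.]
```

View pics/c14.png

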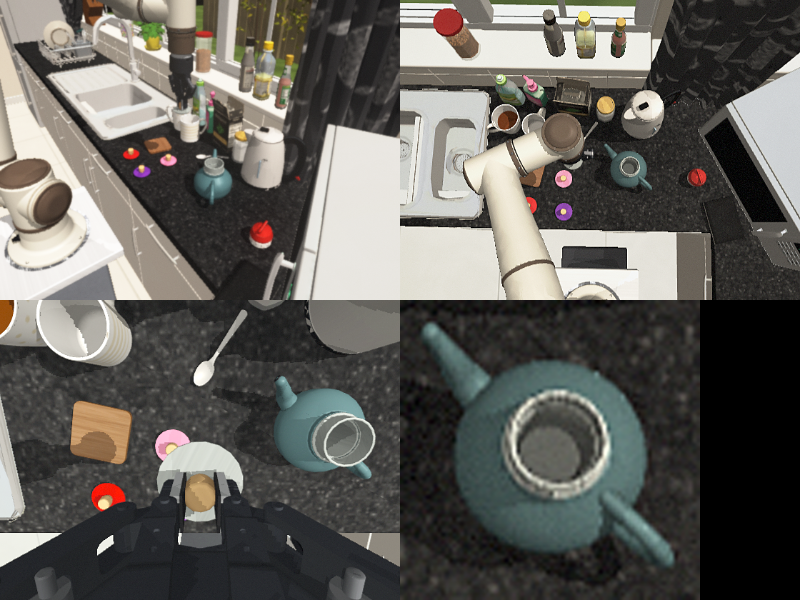

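View pics/s14.png

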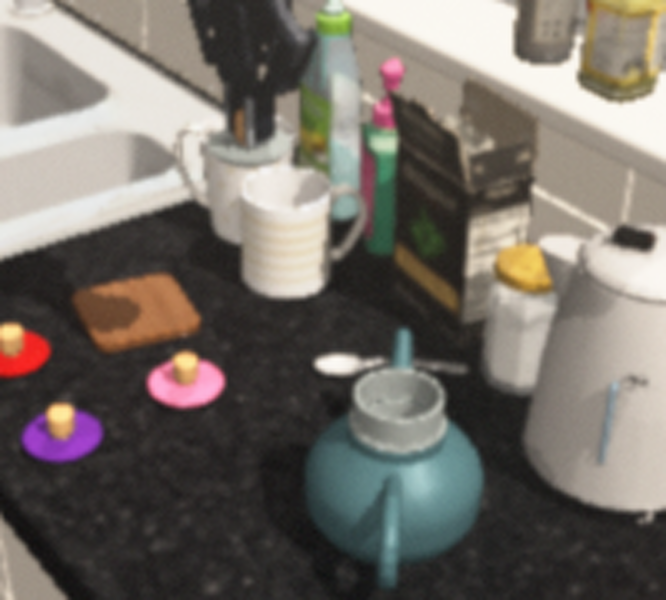

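The infuser is seated level in the pot at top (321,233), open on top. The lid is held level at (0.493, 0.061), 18 cm to one side of the pot. Everything else is where it was. Handing in.

```bash
python3 -c "
from cell import arm
arm.sign_off()"
```

```text
the job is handed in; nothing more can be done
```

The infuser is in the teapot with its lid off, and the arm is holding the lid. I lifted the infuser by its collar with the lid on, lowered it into the mouth until the flange rested on the neck, and let go. Then I took the lid by its knob and lifted it straight off.

- **Infuser:** it sits level in the pot in the last top and scene views. At seating the vertical force changed by about 5 N at the expected height. After I let go, circles drawn at the seated heights of flange, disc and knob matched the image.
- **Lid:** it is held level about 18 cm to the left of the pot, with its underside about 23 cm above the worktop. The grip is steady at 18 mm. The load reads about 1 N, a little above the lid's 0.7 N but close to the sensor noise.
- **Teapot and the rest:** the pot, coaster, look-alike lids, mugs and kettle look unmoved. I compared these by eye and did not measure them.
- **Time:** the clock stood at 23 s at the last check, and no large forces were read.

Two things disagreed, neither with visible effect:
- The top camera put the knob and the mouth about 2 mm off from the wrist camera. I used the wrist values.
- The gripper width read 1 to 3 mm narrower than the stated sizes on both grips.

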